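# Make up a casting flask on the vibrating table

### The job

Make up a casting flask in the middle of the vibrating table's rubber plate, ready for pouring: first stand the rubber sprue base on the plate, then stand the wax tree upright in the ring at the middle of the base, then lower over the tree the steel flask that is tall enough to cover it, its foot fully down inside the base's rim, and last fit the collar, wide skirt down, fully home over the top of the flask. Set each piece down and let go of it before taking the next, dropping none and not letting the tree fall over. Leave the other flask, the mixing bowl, the honeycomb block and the charcoal block where they are.

Things in the scene. Friction and masses are not known exactly. Their poses are not given: they have to be found in the camera images.
- vibrator_plate (a point): Centre of the flat grey rubber plate (136 x 116 mm) on top of the vibrating table, a box 150 x 125 mm fixed to the bench. The point lies on the plate's upper face, 55 mm above the bench; x and y run along the plate's sides (x the longer), z up.
- sprue_base: Sprue base: loose shallow black rubber cup, open side up, 22 mm high, about 80 g. Outside 62 mm at the foot, 67 mm at the rim (upright lip from 16 to 22 mm height). Opening 59 mm, tapering to 54 mm to guide a 51 mm flask down to the floor, 6 mm above the underside. On the floor a low central ring (35 mm inside, 40 outside, 2.5 high) takes the tree's foot. Origin: centre of underside, z up.
- wax_tree: Wax tree: green casting wax, upright, 25 g, 62 mm high. Round foot 26 mm across, 4 mm thick, narrowing to a round 9 mm stem. Small wax rings stand out round the stem from 16 to 38 mm height, 30 mm across in all; above 38 mm the stem is bare: take it there. Origin: centre of the underside of the foot, z up along the stem.
- tall_flask: Tall casting flask: plain stainless-steel tube standing on end, open at both ends, 51 mm outside diameter, 2.5 mm wall, 76 mm high, about 0.23 kg. It clears the tree and covers it. Origin: centre of the lower end, z up along its axis.
- short_flask: Short casting flask: the same tube but 51 mm high (too short to cover the tree); not used, to be left alone. Origin: centre of the lower end, z up.
- collar: Collar: loose white plastic ring, 64 mm outside (66 at its foot), 34 mm high, 50 g, standing skirt down. The lower 12 mm is a skirt (59 mm bore at the foot, 57 above) that slips over a 51 mm flask; then an inner shoulder (43 mm bore, 4 mm thick) rests on the flask's rim: home, its origin is 64 mm above the tall flask's. Bore above the shoulder 57 mm. Origin: centre of underside, z up.
- honeycomb: Bystander: white perforated soldering block, 75 x 50 x 13 mm, lying flat; leave it. Origin: centre of the underside, x along its length.
- charcoal: Bystander: black charcoal block, 70 x 40 x 25 mm; leave it. Origin: centre of the underside, x along its length.
- mixing_bowl: Bystander: blue rubber mixing bowl, 112 mm across the mouth, 55 mm high, beyond the vibrating table; leave it. Origin: centre of the underside.
Not all that is in view belongs to the job. Leave any yellow look-alike of the sprue_base alone.

How it is judged:
On the way, in this order (a step that is already met when the one before it is completed fails the run):
1. the sprue base stands on the plate's middle, released (horizontal distance between sprue_base and vibrator_plate below 0.015 m and z of sprue_base in the frame of vibrator_plate between -0.004 and 0.004 m and angle between sprue_base's own z axis and vertical below 0.08 rad and contact force between sprue_base and the fingers below 0.05 N), for 0.2 s.
2. the wax tree stands in the base, released (horizontal distance between sprue_base and vibrator_plate below 0.015 m and z of sprue_base in the frame of vibrator_plate between -0.004 and 0.004 m and angle between sprue_base's own z axis and vertical below 0.08 rad and horizontal distance between wax_tree and sprue_base below 0.008 m and z of wax_tree in the frame of sprue_base between 0.003 and 0.008 m and angle between wax_tree's own z axis and vertical below 0.1 rad and contact force between wax_tree and the fingers below 0.05 N), for 0.2 s.
3. the tall flask stands in the base over the tree, released (horizontal distance between sprue_base and vibrator_plate below 0.015 m and z of sprue_base in the frame of vibrator_plate between -0.004 and 0.004 m and angle between each of sprue_base, tall_flask's own z axis and vertical below 0.08 rad and horizontal distance between wax_tree and sprue_base below 0.008 m and z of wax_tree in the frame of sprue_base between 0.003 and 0.008 m and angle between wax_tree's own z axis and vertical below 0.1 rad and horizontal distance between tall_flask and sprue_base below 0.006 m and z of tall_flask in the frame of sprue_base between 0.003 and 0.009 m and contact force between tall_flask and the fingers below 0.05 N), for 0.2 s.
4. the collar is home on the flask, released (horizontal distance between sprue_base and vibrator_plate below 0.015 m and z of sprue_base in the frame of vibrator_plate between -0.004 and 0.004 m and angle between each of sprue_base, tall_flask, collar's own z axis and vertical below 0.08 rad and horizontal distance between wax_tree and sprue_base below 0.008 m and z of wax_tree in the frame of sprue_base between 0.003 and 0.008 m and angle between wax_tree's own z axis and vertical below 0.1 rad and horizontal distance between tall_flask and sprue_base below 0.006 m and z of tall_flask in the frame of sprue_base between 0.003 and 0.009 m and horizontal distance between collar and tall_flask below 0.006 m and z of collar in the frame of tall_flask between 0.061 and 0.067 m and contact force between collar and the fingers below 0.05 N), for 0.2 s.
At the end, for the whole second after the job is handed in: Base flat on the plate, within 15 mm of its centre; tree upright (0.1 rad) on the base's floor within 8 mm of centre; tall flask on the base's floor (+-3 mm) within 6 mm of centre; collar home on the flask (+-3 mm, 6 mm off axis at most); all level within 0.08 rad, released, at rest (all of step 4 and contact force between each of sprue_base, wax_tree, tall_flask and the fingers below 0.05 N and linear speed of each of sprue_base, wax_tree, tall_flask, collar below 0.02 m/s); the robot touches nothing.
It fails at once if the wax tree falls over (tilts more than 1 rad) (angle between wax_tree's own z axis and vertical above 1 rad).
It fails at once if a piece is dropped at the vibrating table (falls free at more than 0.5 m/s, about 13 mm of fall) ((linear speed of sprue_base above 0.5 m/s and contact force between sprue_base and the fingers below 0.05 N and horizontal distance between sprue_base and vibrator_plate below 0.06 m) or (linear speed of wax_tree above 0.5 m/s and contact force between wax_tree and the fingers below 0.05 N and horizontal distance between wax_tree and vibrator_plate below 0.06 m) or (linear speed of tall_flask above 0.5 m/s and contact force between tall_flask and the fingers below 0.05 N and horizontal distance between tall_flask and vibrator_plate below 0.06 m) or (linear speed of collar above 0.5 m/s and contact force between collar and the fingers below 0.05 N and horizontal distance between collar and vibrator_plate below 0.06 m)).
It fails at once if the short flask, mixing bowl, honeycomb or charcoal block is moved more than 25 mm (distance of any of short_flask, mixing_bowl, honeycomb, charcoal from where it was at the start of the episode above 0.025 m).
It also fails if it takes over 118 s, if anything falls off the work surface, if the arm or the gripper's body presses on something with over 40 N, if the wrist force passes 120 N, or if a joint passes its speed limit or range.

### The arm

A 6-joint arm with a two-finger parallel gripper is mounted at the origin on the work surface. World frame = base frame: x ahead of the robot, y to its left, z up, the work surface at z = 0. Lengths are in m, angles in rad, forces in N, time in s.
With the tool pointing down it reaches from about 0.35 to 0.775 m from the base axis. Payload 5.5 kg.
Tool frame: the origin (TCP) lies at the very end of the fingers, on their centre line; the grasp point (between the pads) lies 19 mm behind it (env.grip_point_offset is the distance from the TCP to the grasp point, in m); z points along the fingers, y is the line along which they close (so a half turn about z gives the same grasp; the last joint's range is limited). The gripper opens to 85 mm and grips with 20 to 120 N. Pads are 22 mm wide; open, the fingers measure 114 mm over their backs; the gripper's body (76 mm by 85 mm) begins 54 mm behind the grasp point. The pads swing forward as they close: fully open they stand 13 mm farther back than shut.
Start: joints at [1.111, 0.313, 0.046, 1.304, 0, 1.431], TCP at [0.181, 0.546, 0.231] pointing down, gripper open.
Joint ranges: [-2.76, 2.76], [-0.86, 1.69], [-1.03, 1.26], [-2.2, 2.34], [-1.47, 1.5], [-3.14, 3.14]. Speed limits (rad/s): [2.57, 2.57, 3.14, 3.14, 3.14, 3.14].

### API

Orientations are given as a unit quaternion [w, x, y, z].
In Python, from workcell import sensors, imaging, workorder, env gives the robot as it stands.
- The arm moves only by the shell command python3 -m handwheel 'ROWS' [FORCE]. ROWS is JSON, a list of rows, each a list of 5 numbers: the shift along the tool's x, y, z in mm, then the turn about the tool's z in rad, then the opening, from 0 (shut) to 1 (fully open). A call has 1 to 8 rows; each row is the pose to reach, as a shift and turn from the pose commanded when the call began, along the tool's axes at that moment; what a row does not reach only later rows make up. A row lasts 1/10 s, in which the tool goes at most 50 mm and 8.59 degrees, less where a joint would pass 70% of its speed; a pose out of reach is approached as far as the arm can. A call with a gripper value outside its range is refused whole. The fingers move at their own pace and stop on an object; FORCE is the grip in N (left out, the last holds). Time passes only in rows, so rows that repeat a pose let the fingers close. It gives the time, the measured TCP pose, the force, the opening and the grip force at its end, in the units of the state.
- sensors.get_state(): the state, without advancing time (a new reading comes with each control period).
- imaging.read_camera(name): name is "side" or "top" or "wrist"; returns a dict with "color" (384x512x3 uint8, blue, green, red), "z_map" (384x512 float32, m along the optical axis (not along the pixel's ray), 0 where there is no reading), "fx", "fy", "cx", "cy" (pixels), "xyz" and "rotation" of the camera in the world. Camera axes: x right, y down, z forward; pixel columns grow to the right and rows downward; lengths in m; the calibration is good to about 2 mm. A picture is of the moment at which its call begins.
- workorder.hand_in(): hands the job in; it is judged then, once.
The state is a dict: "clock": time; "joint_pos": joint angles; "qvel": joint speeds; "tau": joint torques, N m; "tcp_pos": TCP position; "orientation": TCP orientation; "wrist_force": force on the tool from outside, world axes, zero at the start; "ft_torque": the same for the moment, N m; "finger_gap": finger opening in m; "grip_force": force on a finger pad.
Only numpy, scipy, OpenCV 4.12 (cv2) and the standard library are available. Lean on these libraries where they do the work, as an engineer would, in place of code of your own. Each camera call takes 0.05 s, during which the arm holds its last target. There are 200 camera calls.

## Working session

There is one attempt and no reset: what is moved stays moved. The work goes in short steps, Python scripts to look and compute and a shell command to move; the robot and the scene stay as the last step left them, time stands still between calls to the robot, and variables do not carry over. Pictures are saved under pics/ and viewed, at most 14 in all, crops included, and the job is handed in when it is done.

```bash
mkdir -p pics; cat > h.py <<'E'
import numpy as np, cv2
from workcell import sensors, imaging, workorder, env
def cam(n):
    return imaging.read_camera(n)
def cloud(c):
    z=c["z_map"]; v,u=np.mgrid[:z.shape[0],:z.shape[1]]
    p=np.stack([(u-c["cx"])/c["fx"]*z,(v-c["cy"])/c["fy"]*z,z],-1)
    P=p@np.array(c["rotation"]).T+np.array(c["xyz"]); P[z==0]=np.nan
    return P
def st():
    s=sensors.get_state(); print(round(s["clock"],2),np.round(s["tcp_pos"],4),np.round(s["orientation"],4),np.round(s["wrist_force"],1),round(s["finger_gap"],4),round(s["grip_force"],1)); return s
def axes():
    q=sensors.get_state()["orientation"]; from scipy.spatial.transform import Rotation as R
    return R.from_quat([q[1],q[2],q[3],q[0]]).as_matrix()
E
python3 - <<'E'
from h import *
s=st(); print(axes().round(3))
for n in ("top","side"):
    c=cam(n); cv2.imwrite(f"pics/{n}0.png",c["color"]); np.savez(f"{n}0.npz",**c); print(n,np.round(c["xyz"],3),np.round(c["rotation"],3).tolist(),c["fx"],c["cx"],c["cy"])
E
```

```text
0.0 [0.1805 0.5454 0.2304] [-3.000e-04  1.592e-01  9.872e-01 -9.000e-04] [-0.2 -1.1 -0.6] 0.0851 0.0
[[-0.949  0.314 -0.001]
 [ 0.314  0.949 -0.002]
 [ 0.    -0.002 -1.   ]]
top [0.302 0.054 1.218] [-0.066, 0.706, -0.703, 0.063] 425.4868706221393 253.59406682387157 198.2477827851429
side [ 0.396 -0.88   0.63 ] [-0.489, 0.87, -0.05, 0.042] 383.2859652812145 254.16798309876881 192.0827244609168
```

View pics/top0.png

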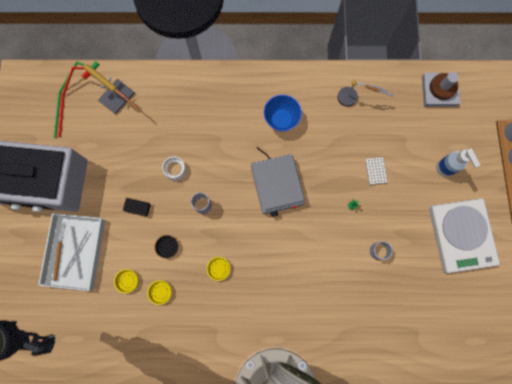

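View pics/side0.png

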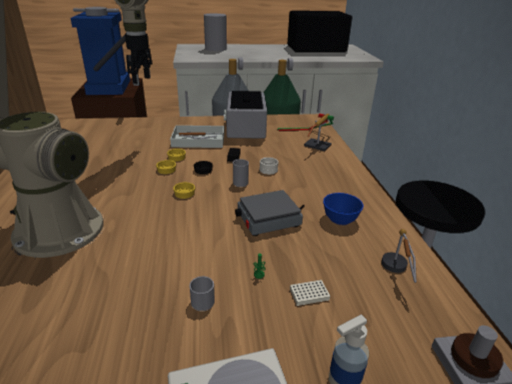

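The top view shows the black sprue base at (166,246), the plate at (278,184), the tree at (354,205), the collar at (174,168), and two flasks at (201,203) and (381,252). Yellow look-alikes are at (126,281), (160,292) and (219,269), and there is a black charcoal block at (137,207). Next I'll measure by depth.

```bash
cat >> h.py <<'E'
from scipy.spatial.transform import Rotation as Rr
def cloud(c):
    q=np.ravel(c["rotation"]); M=Rr.from_quat([q[1],q[2],q[3],q[0]]).as_matrix() if q.size==4 else np.array(c["rotation"])
    z=c["z_map"]; v,u=np.mgrid[:z.shape[0],:z.shape[1]]
    p=np.stack([(u-c["cx"])/c["fx"]*z,(v-c["cy"])/c["fy"]*z,z],-1)
    P=p@M.T+np.ravel(c["xyz"]); P[z==0]=np.nan
    return P
E
python3 - <<'E'
from h import *
c=dict(np.load("top0.npz")); P=cloud(c)
for n,u,v,r,lo in [("base",166,246,15,.01),("plate",278,184,34,.045),("tree",354,205,9,.03),("flaskA",201,203,14,.012),("flaskB",381,252,15,.012),("collar",174,168,15,.012),("yel",219,269,15,.01),("honey",376,171,16,.006),("charc",137,207,17,.012),("bowl",283,113,22,.02)]:
    Q=P[v-r:v+r,u-r:u+r].reshape(-1,3); Q=Q[Q[:,2]>lo]
    zt=np.percentile(Q[:,2],95); T=Q[Q[:,2]>zt-.008]
    (cx,cy),(w,h),a=cv2.minAreaRect((T[:,:2]*1000).astype(np.float32))
    print(n,len(Q),"ztop %.3f"%zt,"rect c",round(cx),round(cy),"size",round(w),round(h),"ang",round(a,1),"med",T[:,:2].mean(0).round(3))
a=c["color"][120:300,100:400]
cv2.imwrite("pics/crop.png",cv2.resize(a,(800,480),interpolation=cv2.INTER_CUBIC))
E
```

```text
base 160 ztop 0.025 rect c 384 307 size 65 65 ang 7.2 med [0.385 0.307]
plate 1969 ztop 0.059 rect c 564 -6 size 136 116 ang 13.8 med [ 0.563 -0.006]
tree 33 ztop 0.065 rect c 506 -223 size 6 8 ang 14.5 med [ 0.506 -0.222]
flaskA 210 ztop 0.077 rect c 505 208 size 49 49 ang 20.5 med [0.505 0.206]
flaskB 194 ztop 0.053 rect c 374 -292 size 49 50 ang 50.9 med [ 0.374 -0.295]
collar 246 ztop 0.036 rect c 612 293 size 63 61 ang 45.0 med [0.611 0.293]
yel 171 ztop 0.025 rect c 324 160 size 63 65 ang 0.3 med [0.322 0.159]
honey 461 ztop 0.017 rect c 605 -295 size 81 52 ang 7.1 med [ 0.607 -0.294]
charc 356 ztop 0.028 rect c 498 397 size 71 40 ang 77.0 med [0.498 0.397]
bowl 558 ztop 0.057 rect c 769 -20 size 110 109 ang 22.1 med [ 0.777 -0.021]
```

View pics/crop.png

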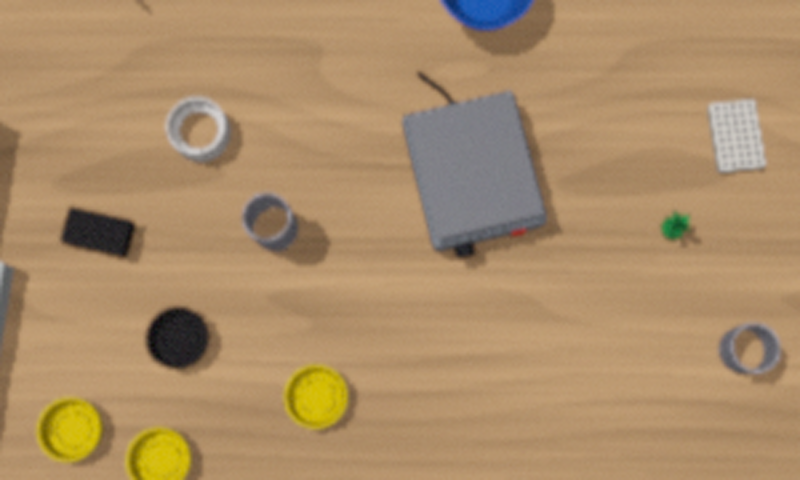

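The candidates for the base are black (166,246) and yellow (126,281), (160,292), (219,269). The crop confirms the round black one, and the rest are the yellow decoys. Of the flasks, (201,203) stands 77 mm, so it is the tall one. (381,252) is 52 mm, so it is the short one. I'll go above the base.

```bash
cat >> h.py <<'E'
def go(x,y,z):
    d=axes().T@(np.array([x,y,z])-sensors.get_state()["tcp_pos"]); print("shift mm",(d*1000).round(1))
E
python3 -m handwheel '[[-45,-27,0,0,1],[-90,-54,20,0,1],[-134,-81,50,0,1],[-178,-108,80,0,1],[-223,-135,100,0,1],[-267,-162,110,0,1],[-267,-162,110,0,1],[-267,-162,110,0,1]]' 30
python3 - <<'E'
from h import *
st(); c=cam("wrist"); cv2.imwrite("pics/w1.png",c["color"]); np.savez("w1.npz",**c); print(c["xyz"],c["rotation"])
P=cloud(c); z=P[...,2]; b=c["color"].max(2)<60
m=(z>.012)&(z<.03)&b; n,l,s,ce=cv2.connectedComponentsWithStats(m.astype(np.uint8)); 
for i in range(1,n):
    if s[i,4]>300: T=P[l==i]; print(s[i],cv2.minAreaRect((T[:,:2]*1000).astype(np.float32)))
go(.384,.307,.01)
E
```

```text
clock: 0.9
tcp_pos: [0.3847, 0.3047, 0.1195]
orientation: [-0.001, 0.162, 0.987, -0.001]
wrist_force: [-0.6, -0.1, 0.6]
finger_gap: 0.0852
grip_force: 0.0
0.9 [0.3847 0.3047 0.1195] [-8.000e-04  1.621e-01  9.868e-01 -1.300e-03] [-0.6 -0.1  0.6] 0.0852 0.0
[0.31795985 0.3277621  0.26197103] [0.11520261 0.80403612 0.57763121 0.08121864]
[ 216  152   86   84 1775] ((385.0702209472656, 307.06561279296875), (64.53160095214844, 65.19822692871094), 65.0556411743164)
[ 387  257   64   50 1832] ((500.56304931640625, 408.771484375), (46.52968215942383, 40.19009017944336), 77.65372467041016)
shift mm [ -0.2   0.9 110.3]
```

View pics/w1.png

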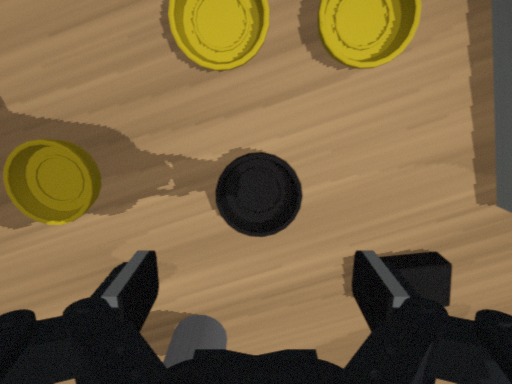

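```bash
python3 -m handwheel '[[0,1.5,40,0,1],[0,1.5,75,0,1],[0,1.5,95,0,1],[0,1.5,108,0,1],[0,1.5,114,0,1],[0,1.5,114,0,1],[0,1.5,114,0,1]]' | head -3
python3 -c "
from h import *
st();go(.385,.307,.006)"
python3 -m handwheel '[[0,0,0,0,0.7],[0,0,0,0,0.7],[0,0,0,0,0.7],[0,0,0,0,0.7],[0,0,0,0,0.7],[0,0,0,0,0.7]]' 20
```

```text
clock: 1.65
tcp_pos: [0.384, 0.3104, 0.008]
orientation: [0.0, 0.159, 0.987, 0.0]
1.65 [0.384  0.3104 0.008 ] [4.000e-04 1.588e-01 9.873e-01 4.000e-04] [-0.1  0.4 -0.1] 0.0852 0.0
shift mm [-2.  -2.9  2. ]
clock: 2.25
tcp_pos: [0.3844, 0.3101, 0.0086]
orientation: [0.001, 0.159, 0.987, 0.001]
wrist_force: [-1.5, 0.1, 5.3]
finger_gap: 0.066
grip_force: 20.9
```

```bash
python3 -m handwheel '[[0,0,0,0,1],[0,0,0,0,1],[0,0,0,0,1],[0,0,0,-0.14,1],[0,0,0,-0.28,1],[0,0,0,-0.42,1],[0,0,0,-0.56,1],[0,0,0,-0.7,1]]' |head -3
python3 -m handwheel '[[0,0,0,-0.14,1],[0,0,0,-0.28,1],[0,0,0,-0.42,1],[0,0,0,-0.56,1],[0,0,0,-0.7,1],[0,0,0,-0.87,1],[0,0,0,-0.87,1],[0,0,0,-0.87,1]]' |head -3
python3 -m handwheel '[[0,0,1,0,0.7],[0,0,1,0,0.7],[0,0,1,0,0.7],[0,0,1,0,0.7],[0,0,1,0,0.7],[0,0,1,0,0.7]]' 35
python3 -m handwheel '[[0,0,-5,0,0.7],[0,0,-15,0,0.7],[0,0,-40,0,0.7],[0,0,-80,0,0.7],[0,0,-120,0,0.7],[0,0,-120,0,0.7],[0,0,-120,0,0.7]]'
python3 - <<'E'
from h import *
st(); c=cam("wrist"); cv2.imwrite("pics/w2.png",c["color"]); go(.564,-.006,.125)
E
```

```text
clock: 3.05
tcp_pos: [0.3838, 0.3096, 0.0072]
orientation: [-0.0, -0.192, 0.981, -0.0]
clock: 3.85
tcp_pos: [0.3838, 0.3096, 0.0073]
orientation: [-0.0, -0.584, 0.812, 0.0]
clock: 4.45
tcp_pos: [0.384, 0.3097, 0.0068]
orientation: [0.0, -0.585, 0.811, -0.0]
wrist_force: [-0.8, -1.1, 4.8]
finger_gap: 0.0645
grip_force: 37.8
clock: 5.15
tcp_pos: [0.3846, 0.3101, 0.1277]
orientation: [0.002, -0.585, 0.811, -0.0]
wrist_force: [-0.0, -1.0, -2.3]
finger_gap: 0.0651
grip_force: 39.2
5.15 [0.3846 0.3101 0.1277] [ 1.600e-03 -5.851e-01  8.110e-01 -1.000e-04] [-0.  -1.  -2.3] 0.0651 39.2
shift mm [ 242.5 -270.7    1.3]
```

View pics/w2.png

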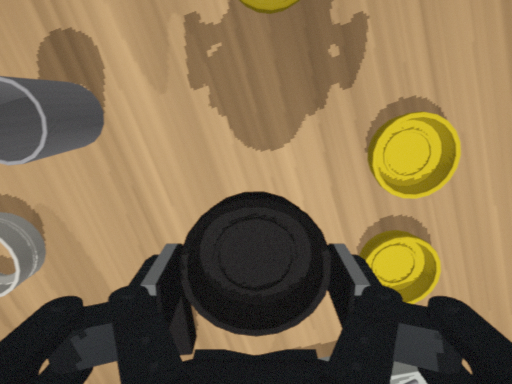

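The base is held level at (257,262) in the wrist picture. I'll carry it to the plate.

```bash
python3 -m handwheel '[[30,-34,0,0,0.7],[62,-69,0,0,0.7],[94,-105,0,0,0.7],[126,-141,0,0,0.7],[158,-177,0,0,0.7],[190,-212,0,0,0.7],[222,-248,0,0,0.7],[241,-269,0,0,0.7]]' |head -3
python3 -m handwheel '[[0,0,0,0,0.7],[0,0,0,0,0.7],[0,0,0,0,0.7],[0,0,20,0,0.7],[0,0,35,0,0.7],[0,0,45,0,0.7],[0,0,45,0,0.7],[0,0,45,0,0.7]]'
python3 - <<'E'
from h import *
st(); go(.563,-.004,.0615)
E
```

```text
clock: 6.0
tcp_pos: [0.5634, -0.007, 0.1242]
orientation: [-0.001, -0.584, 0.812, 0.001]
clock: 6.8
tcp_pos: [0.5629, -0.0032, 0.0815]
orientation: [-0.0, -0.586, 0.811, 0.0]
wrist_force: [1.5, 0.1, -0.4]
finger_gap: 0.0646
grip_force: 39.3
6.8 [ 0.5629 -0.0032  0.0815] [-1.000e-04 -5.856e-01  8.106e-01  2.000e-04] [ 1.5  0.1 -0.4] 0.0646 39.3
shift mm [ 0.7 -0.4 20. ]
```

```bash
python3 -m handwheel '[[0,0,10,0,0.7],[0,0,16,0,0.7],[0,0,19,0,0.7],[0,0,20,0,0.7],[0,0,20,0,0.7],[0,0,20,0,0.7]]'
python3 -m handwheel '[[0,0,0,0,1],[0,0,0,0,1],[0,0,0,0,1],[0,0,0,0,1],[0,0,0,0,1]]'
python3 -m handwheel '[[0,0,-30,0,1],[0,0,-70,0,1],[0,0,-110,0,1],[0,0,-110,0,1],[0,0,-110,0,1]]'
python3 - <<'E'
from h import *
st(); c=cam("wrist"); cv2.imwrite("pics/w3.png",c["color"]); P=cloud(c)
z=P[...,2]; m=(z>.067)&(z<.09)&(c["color"].max(2)<60); n,l,s,ce=cv2.connectedComponentsWithStats(m.astype(np.uint8))
for i in range(1,n):
    if s[i,4]>300: print(s[i],cv2.minAreaRect((P[l==i][:,:2]*1000).astype(np.float32)))
m=(z>.05)&(z<.061); print(cv2.minAreaRect((P[m][:,:2]*1000).astype(np.float32)))
go(.506,-.222,.14); print(axes().round(3))
E
```

```text
clock: 7.4
tcp_pos: [0.5628, -0.0038, 0.0618]
orientation: [-0.0, -0.585, 0.811, 0.0]
wrist_force: [-2.1, 1.2, 6.7]
finger_gap: 0.065
grip_force: 39.8
clock: 7.9
tcp_pos: [0.5631, -0.0039, 0.0611]
orientation: [-0.0, -0.585, 0.811, 0.0]
wrist_force: [-0.6, -0.7, -0.1]
finger_gap: 0.0854
grip_force: 0.0
clock: 8.4
tcp_pos: [0.5641, -0.004, 0.1725]
orientation: [0.001, -0.585, 0.811, -0.001]
wrist_force: [-0.4, -0.6, -1.0]
finger_gap: 0.0853
grip_force: 0.0
8.4 [ 0.5641 -0.004   0.1725] [ 0.0011 -0.5852  0.8109 -0.001 ] [-0.4 -0.6 -1. ] 0.0853 0.0
[ 215  153   86   85 1872] ((562.7833251953125, -3.702289581298828), (65.61453247070312, 64.50123596191406), 69.88777160644531)
((650.3589477539062, -5.734413146972656), (326.7380676269531, 141.23138427734375), 0.7716758847236633)
shift mm [225.  -14.6  31. ]
[[-0.315 -0.949  0.   ]
 [-0.949  0.315  0.   ]
 [-0.    -0.    -1.   ]]
```

View pics/w3.png

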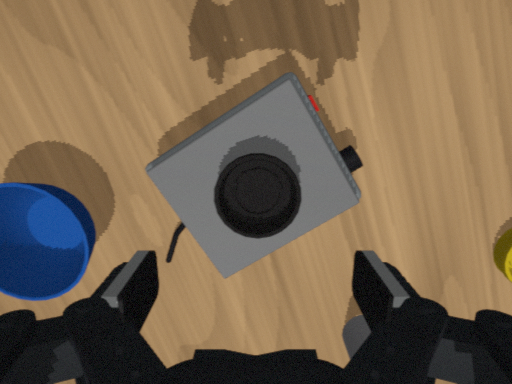

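The base is centred on the plate (base at (258,194), plate corners symmetric about it). Now the tree.

```bash
python3 -m handwheel '[[40,-2,0,0,1],[80,-5,0,0,1],[120,-8,0,0,1],[160,-10,10,0,1],[200,-13,20,0,1],[225,-15,30,0,1],[225,-15,30,0,1],[225,-15,30,0,1]]' |head -3
cat > w.py <<'E'
from h import *
import sys
st(); c=cam("wrist"); cv2.imwrite("pics/%s.png"%sys.argv[1],c["color"]); P=cloud(c); z=P[...,2]
h=cv2.cvtColor(c["color"],cv2.COLOR_BGR2HSV); g=(h[...,0]>45)&(h[...,0]<90)&(h[...,1]>100)
for lo,hi in ((.002,.008),(.01,.04),(.045,.057),(.058,.07)):
    T=P[g&(z>lo)&(z<hi)]
    if len(T)>5: print(lo,len(T),cv2.minAreaRect((T[:,:2]*1000).astype(np.float32)),T.mean(0).round(4))
T=P[g&(z>.058)]; go(T[:,0].mean(),T[:,1].mean(),.041)
E
python3 w.py w4
```

```text
clock: 9.25
tcp_pos: [0.5052, -0.2218, 0.1395]
orientation: [-0.0, -0.585, 0.811, 0.002]
9.25 [ 0.5052 -0.2218  0.1395] [-5.000e-04 -5.846e-01  8.113e-01  1.900e-03] [-0.8 -0.3 -0. ] 0.0853 0.0
0.002 204 ((506.6420593261719, -223.74668884277344), (24.052696228027344, 23.4040470123291), 72.36368560791016) [ 0.5048 -0.2285  0.0055]
0.01 453 ((506.4333190917969, -224.5946502685547), (25.831785202026367, 26.478731155395508), 53.876712799072266) [ 0.5063 -0.2259  0.0283]
0.045 52 ((506.5675354003906, -226.18141174316406), (2.9894297122955322, 8.1683988571167), 73.12298583984375) [ 0.5063 -0.2264  0.0511]
0.058 132 ((507.3813171386719, -223.38925170898438), (8.879773139953613, 7.7831501960754395), 72.10199737548828) [ 0.5072 -0.2237  0.0616]
shift mm [10.7 -2.3 99.2]
```

View pics/w4.png

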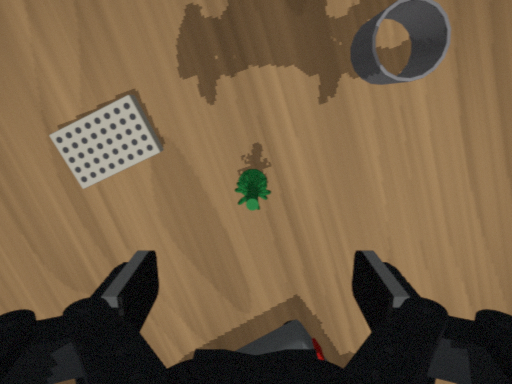

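```bash
python3 -m handwheel '[[0,0,40,0,1],[0,0,40,0,1],[0,0,40,0,1],[0,0,40,0,1]]' |head -3
python3 - <<'E'
from h import *
st(); go(.507,-.2235,.041)
E
```

```text
clock: 9.7
tcp_pos: [0.5074, -0.2218, 0.1027]
orientation: [0.0, -0.586, 0.811, -0.001]
9.7 [ 0.5074 -0.2218  0.1027] [ 4.000e-04 -5.857e-01  8.105e-01 -6.000e-04] [1.  0.1 0.4] 0.0854 0.0
shift mm [ 1.7 -0.1 61.7]
```

```bash
python3 -m handwheel '[[2,0,30,0,1],[2,0,50,0,0.7],[2,0,61,0,0.4],[2,0,61,0,0.2],[2,0,61,0,0.2],[2,0,61,0,0.2],[2,0,61,0,0.2],[2,0,61,0,0.2]]' 20
python3 w.py w5 ; python3 -c "
from h import *
c=cam('side');cv2.imwrite('pics/s5.png',cv2.resize(c['color'][180:330,180:380],(800,600)))"
```

```text
clock: 10.5
tcp_pos: [0.5063, -0.2244, 0.041]
orientation: [0.0, -0.585, 0.811, -0.001]
wrist_force: [-0.6, 0.4, 0.5]
finger_gap: 0.0173
grip_force: 0.0
10.5 [ 0.5063 -0.2244  0.041 ] [ 3.000e-04 -5.852e-01  8.109e-01 -6.000e-04] [-0.6  0.4  0.5] 0.0173 0.0
0.002 526 ((506.1023254394531, -225.2244415283203), (21.490610122680664, 24.71208953857422), 65.07917022705078) [ 0.5052 -0.2289  0.0055]
0.01 986 ((507.98455810546875, -224.91668701171875), (26.39893341064453, 22.70171356201172), 64.84113311767578) [ 0.5061 -0.2274  0.0281]
0.045 248 ((500.0658264160156, -226.43687438964844), (13.946149826049805, 29.283998489379883), 71.83708953857422) [ 0.5053 -0.2267  0.0511]
0.058 409 ((505.41619873046875, -226.49978637695312), (16.084293365478516, 41.14498519897461), 77.65763854980469) [ 0.5067 -0.2242  0.0616]
shift mm [ 7.4 -1.2 -0.1]
```

View pics/w5.png

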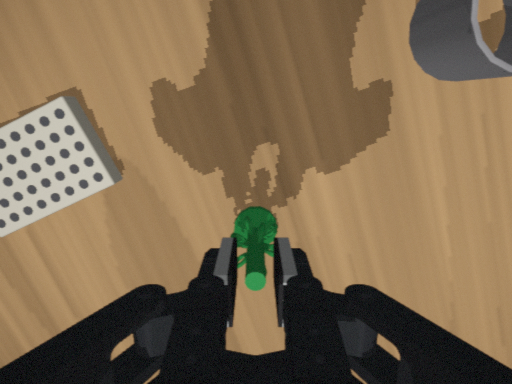

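The stem (256,282) is midway between the pads (235 and 277). I'll close.

```bash
python3 -m handwheel '[[0,0,0,0,0.05],[0,0,0,0,0.05],[0,0,0,0,0.05],[0,0,0,0,0.05],[0,0,0,0,0.05]]' 20 | tail -2
python3 -m handwheel '[[0,0,-3,0,0.05],[0,0,-10,0,0.05],[0,0,-30,0,0.05],[0,0,-70,0,0.05],[0,0,-110,0,0.05],[0,0,-110,0,0.05],[0,0,-110,0,0.05]]'
python3 - <<'E'
from h import *
st(); c=cam("wrist"); cv2.imwrite("pics/w6.png",c["color"]);  go(.563,-.0038,.15)
P=cloud(c);tp=sensors.get_state()["tcp_pos"];h=cv2.cvtColor(c["color"],cv2.COLOR_BGR2HSV); g=(h[...,0]>45)&(h[...,0]<90)&(h[...,1]>100)
T=(P[g]-tp)@axes(); 
for lo in np.arange(-.02,.05,.006):
    A=T[(T[:,2]>=lo)&(T[:,2]<lo+.006)]
    if len(A)>10: print(round(lo,3),len(A),(np.percentile(A,[3,97],axis=0)[:,:2]*1000).round(1).tolist())
E
```

```text
finger_gap: 0.0079
grip_force: 20.8
clock: 11.8
tcp_pos: [0.5066, -0.2245, 0.1518]
orientation: [0.001, -0.585, 0.811, -0.001]
wrist_force: [0.3, 0.2, -0.9]
finger_gap: 0.008
grip_force: 20.5
11.8 [ 0.5066 -0.2245  0.1518] [ 6.000e-04 -5.852e-01  8.109e-01 -1.400e-03] [ 0.3  0.2 -0.9] 0.008 20.5
shift mm [-227.    15.     0.4]
-0.02 147 [[1.3, -5.7], [11.0, 2.3]]
-0.014 120 [[1.0, -5.6], [11.1, 2.9]]
-0.008 133 [[0.8, -5.8], [8.6, 2.2]]
-0.002 162 [[1.2, -5.5], [11.8, 2.2]]
0.004 133 [[0.6, -13.2], [12.9, 11.1]]
0.01 234 [[-0.4, -14.6], [11.7, 8.7]]
0.016 124 [[0.3, -9.7], [12.5, 8.5]]
0.022 41 [[-1.7, -7.2], [6.3, 5.6]]
0.028 461 [[-3.5, -12.6], [9.9, 7.6]]
0.034 213 [[-3.6, -13.2], [11.7, 10.0]]
```

View pics/w6.png

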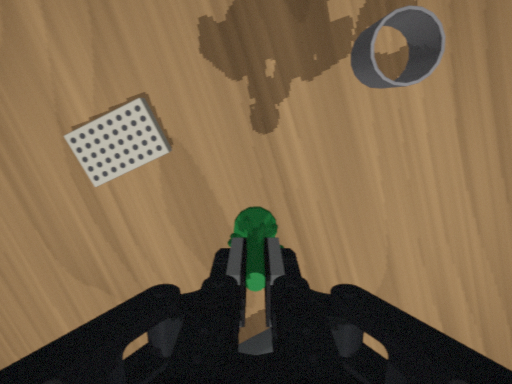

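```bash
python3 -m handwheel '[[0,0,0,0,0.05],[0,0,0,0,0.05],[0,0,0,0,0.05]]' | head -3
cat > t.py <<'E'
from h import *
s=st(); c=cam("wrist"); P=cloud(c);tp=s["tcp_pos"];h=cv2.cvtColor(c["color"],cv2.COLOR_BGR2HSV); g=(h[...,0]>45)&(h[...,0]<90)&(h[...,1]>100)
T=(P[g]-tp)@axes()*1000
print("z range",np.percentile(T[:,2],[1,99]))
for lo,hi in ((-22.5,-19.5),(-19,-12),(-12,-4),(32,35),(35,38),(38,43)):
    A=T[(T[:,2]>=lo)&(T[:,2]<hi)]
    if len(A)>10: r=cv2.minAreaRect(A[:,:2].astype(np.float32)); print(lo,len(A),A[:,:2].min(0).round(1),A[:,:2].max(0).round(1))
E
python3 t.py; python3 - <<'E'
from h import *
c=cam('side'); P=cloud(c); tp=sensors.get_state()["tcp_pos"]
h=cv2.cvtColor(c["color"],cv2.COLOR_BGR2HSV); g=(h[...,0]>45)&(h[...,0]<90)&(h[...,1]>100)
D=np.abs(P-np.array(tp)).max(-1); m=g&(D<.06); v,u=np.nonzero(m); print(u.min(),u.max(),v.min(),v.max())
for r in range(v.min(),v.max()+1): print(r,u[v==r].min(),u[v==r].max(),end='; ')
cv2.imwrite('pics/s6.png',cv2.resize(c['color'][v.min()-30:v.max()+30,u.min()-40:u.max()+40],None,fx=6,fy=6,interpolation=cv2.INTER_CUBIC))
E
```

```text
clock: 12.15
tcp_pos: [0.5052, -0.2237, 0.1492]
orientation: [-0.0, -0.585, 0.811, 0.001]
12.15 [ 0.5052 -0.2237  0.1492] [-4.000e-04 -5.852e-01  8.109e-01  1.000e-03] [-0.2  0.5 -1.5] 0.0076 20.5
z range [nan nan]
-22.5 355 [ -6.  -16.1] [10.7  3.2]
-19 169 [  0.5 -14.3] [11.3 12.5]
-12 161 [  0.2 -12.5] [11.2 12.7]
32 275 [ -5.7 -11.4] [10.2 10.6]
35 243 [ -6.4 -12.7] [11.6 11.9]
38 29 [ 4.7 -8. ] [11.4 10.6]
254 266 213 240
213 259 259; 214 259 261; 215 259 261; 216 259 261; 217 259 261; 218 258 261; 219 259 261; 220 258 261; 221 258 261; 222 258 261; 223 258 261; 224 258 261; 225 254 265; 226 255 265; 227 255 264; 228 256 265; 229 256 265; 230 255 266; 231 255 266; 232 255 262; 233 256 262; 234 256 264; 235 255 265; 236 255 265; 237 255 265; 238 255 265; 239 255 264; 240 257 262;
```

View pics/s6.png

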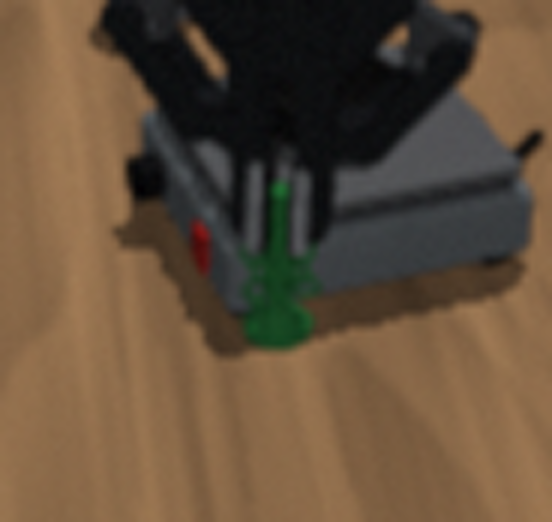

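The tree hangs straight in the side view (stem and foot share column ~260). I'll carry it over the base.

```bash
python3 -m handwheel '[[-10,1,0,0,0.05],[-35,2,0,0,0.05],[-70,5,0,0,0.05],[-105,7,0,0,0.05],[-140,9,0,0,0.05],[-175,11,0,0,0.05],[-205,13,0,0,0.05],[-226,14.7,0,0,0.05]]' |head -3
python3 -m handwheel '[[0,0,0,0,0.05],[0,0,0,0,0.05],[0,0,0,0,0.05],[0,0,15,0,0.05],[0,0,25,0,0.05],[0,0,25,0,0.05],[0,0,25,0,0.05],[0,0,25,0,0.05]]' |head -3
python3 -c "
from h import *
st();go(.5625,-.0045,.102)"
```

```text
clock: 13.05
tcp_pos: [0.5632, -0.0022, 0.1503]
orientation: [0.0, -0.586, 0.81, 0.0]
clock: 13.85
tcp_pos: [0.5634, -0.0053, 0.1257]
orientation: [0.0, -0.585, 0.811, -0.0]
13.85 [ 0.5634 -0.0053  0.1257] [ 2.000e-04 -5.849e-01  8.111e-01 -2.000e-04] [-0.3  0.7 -0.6] 0.0076 20.5
shift mm [-0.5  1.1 23.7]
```

```bash
python3 -m handwheel '[[-0.5,0.5,8,0,0.05],[-0.5,0.5,14,0,0.05],[-0.5,0.5,19,0,0.05],[-0.5,0.5,22,0,0.05],[-0.5,0.5,23,0,0.05],[-0.5,0.5,23.5,0,0.05],[-0.5,0.5,23.5,0,0.05],[-0.5,0.5,23.5,0,0.05]]'
python3 - <<'E'
from h import *
c=cam("wrist"); cv2.imwrite("pics/w7.png",c["color"]); st()
E
```

```text
clock: 14.65
tcp_pos: [0.563, -0.0043, 0.102]
orientation: [0.0, -0.585, 0.811, -0.0]
wrist_force: [-0.7, -0.5, -0.2]
finger_gap: 0.0077
grip_force: 20.5
14.7 [ 0.563  -0.0043  0.102 ] [ 2.000e-04 -5.852e-01  8.109e-01 -1.000e-04] [-0.9 -0.2 -0.4] 0.0079 20.5
```

View pics/w7.png

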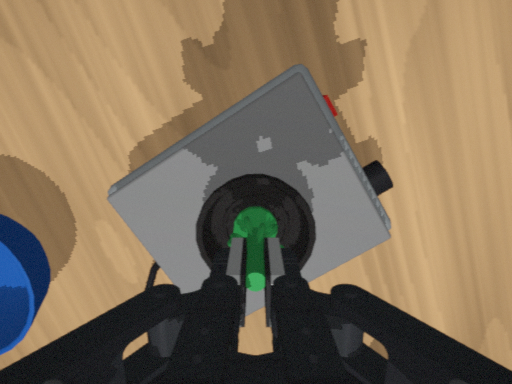

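The tree's foot (256,224) is inside the base's ring. I'll lower it a touch, then open gently.

```bash
python3 -m handwheel '[[0,0,0.5,0,0.05],[0,0,1,0,0.05],[0,0,1,0,0.05]]'
python3 -m handwheel '[[0,0,0,0,0.12],[0,0,0,0,0.2],[0,0,0,0,0.3],[0,0,0,0,0.5],[0,0,0,0,0.5]]'
python3 -m handwheel '[[0,0,-15,0,0.5],[0,0,-40,0,0.6],[0,0,-70,0,1],[0,0,-70,0,1],[0,0,-70,0,1]]'|head -3
python3 - <<'E'
from h import *
st(); c=cam("wrist"); cv2.imwrite("pics/w8.png",c["color"]); P=cloud(c); z=P[...,2]
h=cv2.cvtColor(c["color"],cv2.COLOR_BGR2HSV); g=(h[...,0]>45)&(h[...,0]<90)&(h[...,1]>100)
for m in (g&(z>.118),g&(z>.06)&(z<.068),(z>.069)&(z<.085)&(c["color"].max(2)<60)&(np.hypot(P[...,0]-.563,P[...,1]+.004)<.045)):
    print(m.sum(),cv2.minAreaRect((P[m][:,:2]*1000).astype(np.float32)),P[m].mean(0).round(4))
go(.505,.2085,.14)
E
```

```text
clock: 15.0
tcp_pos: [0.5631, -0.0044, 0.1015]
orientation: [0.0, -0.585, 0.811, -0.0]
wrist_force: [-0.7, 0.2, 3.5]
finger_gap: 0.008
grip_force: 20.9
clock: 15.5
tcp_pos: [0.5627, -0.0043, 0.1006]
orientation: [-0.0, -0.585, 0.811, 0.0]
wrist_force: [0.3, -0.9, -0.4]
finger_gap: 0.0428
grip_force: 0.0
clock: 16.0
tcp_pos: [0.5634, -0.0044, 0.1714]
orientation: [0.001, -0.585, 0.811, -0.001]
16.0 [ 0.5634 -0.0044  0.1714] [ 7.000e-04 -5.852e-01  8.109e-01 -6.000e-04] [ 0.9 -0.2  0.2] 0.085 0.0
1287 ((561.98095703125, -9.178386688232422), (28.757537841796875, 140.54617309570312), 72.0404281616211) [ 0.5621 -0.0133  0.2214]
370 ((569.3638916015625, 2.1037960052490234), (42.50172805786133, 46.42409896850586), 11.503878593444824) [ 0.5629 -0.0034  0.0645]
1698 ((563.1231079101562, -3.896434783935547), (65.45399475097656, 64.8543930053711), 62.19886779785156) [ 0.5626 -0.0021  0.0752]
shift mm [-183.8  121.7   30.4]
```

View pics/w8.png

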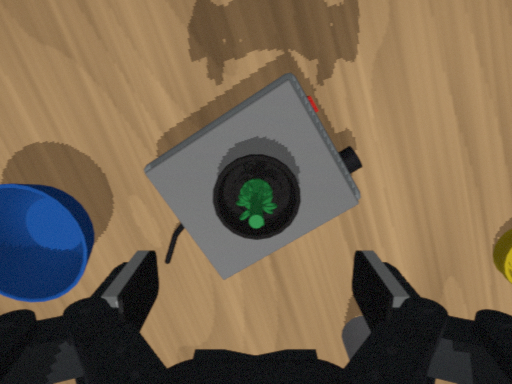

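The tree is upright and released in the base (tip at (257,221), foot about (256,190)). Next is the tall flask.

```bash
python3 -m handwheel '[[-30,20,0,0,1],[-63,41,0,0,1],[-95,62,0,0,1],[-125,82,0,0,1],[-157,103,0,0,1],[-184,122,30,0,1],[-184,122,30,0,1],[-184,122,30,0,1]]' |head -3
python3 -m handwheel '[[0,0,0,0,1],[0,0,0,0,1]]' |head -2
python3 - <<'E'
from h import *
st(); c=cam("wrist"); cv2.imwrite("pics/w9.png",c["color"]); P=cloud(c); z=P[...,2]
m=(z>.071)&(z<.085)&(np.hypot(P[...,0]-.505,P[...,1]-.208)<.04)
print(m.sum(),cv2.minAreaRect((P[m][:,:2]*1000).astype(np.float32)))
(x,y),_,_=cv2.minAreaRect((P[m][:,:2]*1000).astype(np.float32)); go(x/1000,y/1000,.032)
E
```

```text
clock: 16.85
tcp_pos: [0.5031, 0.2091, 0.1388]
orientation: [-0.002, -0.586, 0.81, 0.001]
clock: 17.05
tcp_pos: [0.5058, 0.2079, 0.1412]
17.05 [0.5058 0.2079 0.1412] [ 4.000e-04 -5.845e-01  8.114e-01 -2.000e-04] [ 0.6 -0.4  0.7] 0.0853 0.0
1058 ((505.9193115234375, 207.9612579345703), (50.636566162109375, 50.08774185180664), 46.20838165283203)
shift mm [-0.000e+00  1.000e-01  1.093e+02]
```

View pics/w9.png

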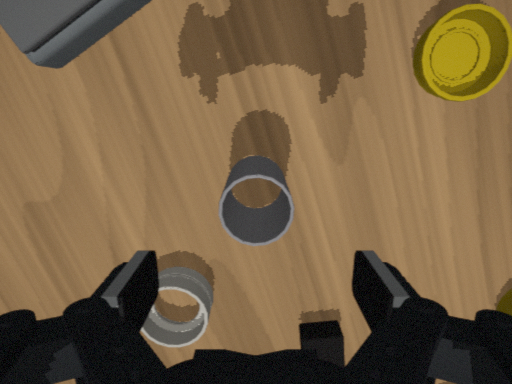

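The tall flask's rim is centred at (257,210), lined up to under 1 mm. I'll descend and grip.

```bash
python3 -m handwheel '[[0,0,35,0,1],[0,0,70,0,1],[0,0,95,0,1],[0,0,109,0,1],[0,0,109,0,1],[0,0,109,0,0.8],[0,0,109,0,0.65],[0,0,109,0,0.5]]' 40 |head -2
python3 -m handwheel '[[0,0,0,0,0.5],[0,0,0,0,0.5],[0,0,0,0,0.5],[0,0,0,0,0.5]]'
python3 -m handwheel '[[0,0,-5,0,0.5],[0,0,-20,0,0.5],[0,0,-50,0,0.5],[0,0,-85,0,0.5],[0,0,-120,0,0.5],[0,0,-150,0,0.5],[0,0,-150,0,0.5],[0,0,-150,0,0.5]]'
python3 -m handwheel '[[0,0,0,0,0.5],[0,0,0,0,0.5]]' |head -2
python3 - <<'E'
from h import *
s=st(); c=cam("wrist"); P=cloud(c); T=(P-s["tcp_pos"])@axes()*1000
m=(T[...,2]<-38)&(T[...,2]>-52)&(np.hypot(T[...,0],T[...,1])<32)
print(m.sum(),cv2.minAreaRect(T[m][:,:2].astype(np.float32)),np.percentile(T[m][:,2],[5,50,95]))
cv2.imwrite("pics/w10.png",c["color"]); go(.563,-.004,.182)
E
```

```text
clock: 17.9
tcp_pos: [0.5064, 0.2089, 0.0335]
clock: 18.3
tcp_pos: [0.5064, 0.2089, 0.0334]
orientation: [0.001, -0.585, 0.811, -0.001]
wrist_force: [-0.1, -1.5, 4.9]
finger_gap: 0.0494
grip_force: 42.4
clock: 19.1
tcp_pos: [0.5049, 0.2088, 0.1818]
orientation: [0.0, -0.585, 0.811, -0.0]
wrist_force: [0.2, 0.1, -3.5]
finger_gap: 0.0497
grip_force: 42.4
clock: 19.3
tcp_pos: [0.5037, 0.2084, 0.1798]
19.3 [0.5037 0.2084 0.1798] [-1.700e-03 -5.852e-01  8.109e-01  8.000e-04] [ 0.5  0.4 -3.3] 0.0495 42.3
4259 ((2.3885974884033203, -2.287933349609375), (48.670982360839844, 58.06743240356445), 14.667652130126953) [-47.42719474 -41.67764786 -38.42983788]
shift mm [ 183.  -123.1   -2. ]
```

View pics/w10.png

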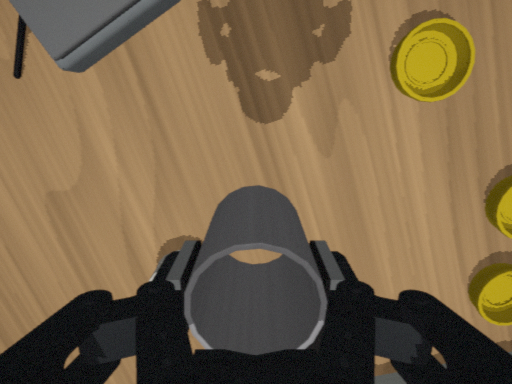

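The flask hangs straight in the fingers (rim centre about (256,302)). I'll carry it over the tree.

```bash
python3 -m handwheel '[[10,-7,0,0,0.5],[35,-24,0,0,0.5],[65,-44,0,0,0.5],[95,-64,0,0,0.5],[125,-84,0,0,0.5],[155,-104,0,0,0.5],[172,-116,0,0,0.5],[182,-122,0,0,0.5]]' |head -3
python3 -m handwheel '[[0,0,0,0,0.5],[0,0,0,0,0.5],[0,0,0,0,0.5],[0,0,0,0,0.5],[0,0,0,0,0.5],[0,0,0,0,0.5]]' |head -3
python3 - <<'E'
from h import *
for k in range(6): s=st(); c=cam("wrist")
go(.5633,-.003,.095); cv2.imwrite("pics/w11.png",c["color"])
E
```

```text
clock: 20.15
tcp_pos: [0.5637, -0.0052, 0.1812]
orientation: [-0.0, -0.584, 0.812, 0.0]
clock: 20.75
tcp_pos: [0.5634, -0.0018, 0.1819]
orientation: [0.0, -0.586, 0.811, 0.0]
20.75 [ 0.5634 -0.0018  0.1819] [ 1.000e-04 -5.856e-01  8.106e-01  0.000e+00] [ 0.  -0.2 -2.6] 0.0496 42.3
20.8 [ 0.5634 -0.0019  0.1819] [ 1.000e-04 -5.855e-01  8.107e-01 -0.000e+00] [ 0.2  0.  -2.9] 0.0494 42.3
20.85 [ 0.5634 -0.0021  0.1819] [ 1.000e-04 -5.854e-01  8.107e-01 -0.000e+00] [-0.5 -0.2 -2.8] 0.0496 42.3
20.9 [ 0.5634 -0.0022  0.1818] [ 1.000e-04 -5.853e-01  8.108e-01 -0.000e+00] [-1.1 -0.8 -2.3] 0.0496 42.3
20.95 [ 0.5634 -0.0023  0.1818] [ 1.000e-04 -5.853e-01  8.108e-01  0.000e+00] [ 0.6  0.2 -2.4] 0.0494 42.3
21.0 [ 0.5635 -0.0023  0.1818] [ 1.000e-04 -5.852e-01  8.109e-01 -0.000e+00] [-0.5  0.4 -2.7] 0.0497 42.3
shift mm [ 0.6 -0.1 86.8]
```

View pics/w11.png

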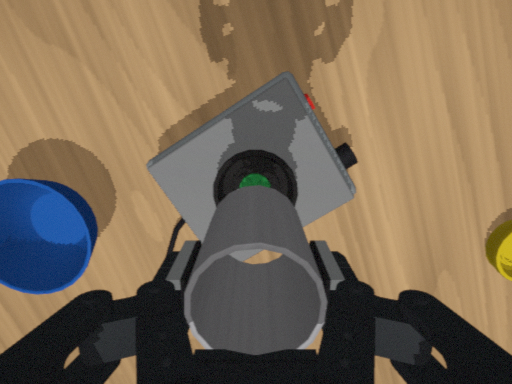

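```bash
python3 -m handwheel '[[0.5,0,15,0,0.5],[0.5,0,30,0,0.5],[0.5,0,45,0,0.5],[0.5,0,58,0,0.5],[0.5,0,68,0,0.5],[0.5,0,68,0,0.5],[0.5,0,68,0,0.5],[0.5,0,68,0,0.5]]'
python3 -m handwheel '[[0,0,4,0,0.5],[0,0,8,0,0.5],[0,0,12,0,0.5],[0,0,15,0,0.5],[0,0,17,0,0.5],[0,0,17,0,0.5]]'
```

```text
clock: 21.85
tcp_pos: [0.5639, -0.003, 0.1146]
orientation: [0.001, -0.585, 0.811, -0.0]
wrist_force: [1.1, -0.3, -2.9]
finger_gap: 0.0498
grip_force: 42.3
clock: 22.45
tcp_pos: [0.563, -0.0029, 0.0963]
orientation: [-0.0, -0.585, 0.811, 0.0]
wrist_force: [-0.9, -0.3, -3.6]
finger_gap: 0.0497
grip_force: 42.3
```

```bash
python3 -m handwheel '[[0,0,0.7,0,0.5],[0,0,1.4,0,0.5],[0,0,2,0,0.5],[0,0,2,0,0.5]]'
```

```text
clock: 22.85
tcp_pos: [0.5633, -0.0029, 0.0948]
orientation: [0.0, -0.585, 0.811, 0.0]
wrist_force: [0.9, 0.2, -3.4]
finger_gap: 0.0499
grip_force: 42.3
```

```bash
python3 -m handwheel '[[0,0,0.7,0,0.5],[0,0,1.2,0,0.5],[0,0,1.2,0,0.5]]'
```

```text
clock: 23.15
tcp_pos: [0.5634, -0.0029, 0.0945]
orientation: [0.0, -0.585, 0.811, -0.0]
wrist_force: [-2.8, 0.8, 4.9]
finger_gap: 0.0495
grip_force: 42.9
```

Contact came at the expected height, so the flask is seated. I'll release and retreat.

```bash
python3 -m handwheel '[[0,0,0,0,0.62],[0,0,0,0,0.75],[0,0,0,0,1],[0,0,0,0,1],[0,0,0,0,1]]' | tail -3
python3 -m handwheel '[[0,0,-30,0,1],[0,0,-70,0,1],[0,0,-100,0,1],[0,0,-100,0,1],[0,0,-100,0,1],[0,0,-100,0,1]]'|head -2
python3 - <<'E'
from h import *
s=st(); c=cam("wrist"); P=cloud(c); z=P[...,2]
m=(z>.13)&(z<.145)&(np.hypot(P[...,0]-.563,P[...,1]+.004)<.04)
print(m.sum(),cv2.minAreaRect((P[m][:,:2]*1000).astype(np.float32)),np.median(z[m]))
cv2.imwrite("pics/w12.png",c["color"]); go(.612,.2945,.14)
E
```

```text
wrist_force: [-0.1, -0.5, -0.0]
finger_gap: 0.0854
grip_force: 0.0
clock: 24.25
tcp_pos: [0.5625, -0.0028, 0.1923]
24.25 [ 0.5625 -0.0028  0.1923] [-7.000e-04 -5.852e-01  8.109e-01  7.000e-04] [0.1 0.2 0.1] 0.0856 0.0
1319 ((563.6226806640625, -3.9844207763671875), (50.36338806152344, 50.19517517089844), 28.28736686706543) 0.13618079100158134
shift mm [-297.8   46.4   52. ]
```

View pics/w12.png

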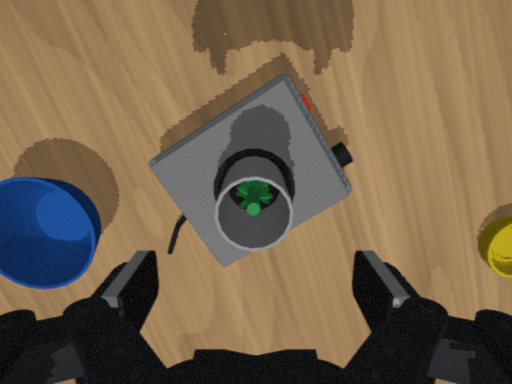

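The flask stands in the base with the tree tip at its centre; the rim centre measures (563.6,-4.0) mm, z 136 mm. I've now viewed 16 pictures, over the 14 allowed, so I'll view no more and work from numbers only. Now the collar.

```bash
python3 -m handwheel '[[-40,6,0,0,1],[-80,12,0,0,1],[-120,18,0,0,1],[-160,25,0,0,1],[-200,31,10,0,1],[-240,37,20,0,1],[-275,43,40,0,1],[-298,46,52,0,1]]' |head -2
python3 -m handwheel '[[0,0,0,0,1],[0,0,0,0,1],[0,0,0,0,1],[0,0,0,0,1],[0,0,0,0,1]]' |head -2
python3 - <<'E'
from h import *
c=cam("wrist"); s=st(); P=cloud(c); z=P[...,2]
m=(z>.026)&(z<.042)&(np.hypot(P[...,0]-.612,P[...,1]-.294)<.045)
r=cv2.minAreaRect((P[m][:,:2]*1000).astype(np.float32)); print(m.sum(),r,np.median(z[m]))
m2=(z>.002)&(z<.015)&(np.hypot(P[...,0]-.612,P[...,1]-.294)>.03)&(np.hypot(P[...,0]-.612,P[...,1]-.294)<.075)
print("obstacles near:",((z>.015)&(np.hypot(P[...,0]-.612,P[...,1]-.294)<.075)&(np.hypot(P[...,0]-.612,P[...,1]-.294)>.04)&(z<.08)).sum())
go(r[0][0]/1000,r[0][1]/1000,.013)
E
```

```text
clock: 25.1
tcp_pos: [0.6121, 0.2967, 0.1381]
clock: 25.6
tcp_pos: [0.614, 0.2934, 0.1425]
25.65 [0.614  0.2936 0.1425] [ 6.000e-04 -5.846e-01  8.113e-01 -1.000e-04] [ 0.5 -0.2 -0.1] 0.0856 0.0
1256 ((612.9083862304688, 292.5971374511719), (62.729156494140625, 63.03321075439453), 70.4530258178711) 0.03346160515161328
obstacles near: 0
shift mm [  1.4   0.8 129.5]
```

```bash
python3 -m handwheel '[[1,1,45,0,1],[1,1,85,0,1],[1,1,115,0,1],[1,1,129,0,1],[1,1,129,0,1],[1,1,129,0,1],[1,1,129,0,0.7],[1,1,129,0,0.6]]' 35 |head -2
python3 -m handwheel '[[0,0,0,0,0.6],[0,0,0,0,0.6],[0,0,0,0,0.6],[0,0,0,0,0.6],[0,0,0,0,0.6]]'
python3 -m handwheel '[[0,0,-5,0,0.6],[0,0,-20,0,0.6],[0,0,-55,0,0.6],[0,0,-95,0,0.6],[0,0,-135,0,0.6],[0,0,-175,0,0.6],[0,0,-175,0,0.6],[0,0,-175,0,0.6]]'
python3 - <<'E'
from h import *
for k in range(5): c=cam("wrist")
s=st(); P=cloud(c); T=(P-s["tcp_pos"])@axes()*1000
cv2.imwrite("pics/w13.png",c["color"])
m=(c["color"].min(2)>110)&(np.abs(T[...,2])<60)&(np.hypot(T[...,0],T[...,1])<40)
A=T[m]; print(m.sum(),np.percentile(A[:,2],[2,25,50,75,98]).round(1))
zt=np.percentile(A[:,2],2); B=A[A[:,2]<zt+5]; print(len(B),cv2.minAreaRect(B[:,:2].astype(np.float32)))
go(.5635,-.004,.188)
E
```

```text
clock: 26.45
tcp_pos: [0.614, 0.2944, 0.0156]
clock: 26.95
tcp_pos: [0.614, 0.2944, 0.0156]
orientation: [0.002, -0.585, 0.811, -0.001]
wrist_force: [-0.9, -0.0, 5.5]
finger_gap: 0.0627
grip_force: 37.6
clock: 27.75
tcp_pos: [0.6132, 0.2942, 0.1905]
orientation: [0.002, -0.585, 0.811, -0.001]
wrist_force: [0.6, 0.5, -0.6]
finger_gap: 0.0628
grip_force: 38.5
28.0 [0.6114 0.2935 0.1859] [-1.500e-03 -5.852e-01  8.109e-01  5.000e-04] [ 0.4 -0.2 -0.4] 0.0622 38.5
6211 [-19.2 -18.1  -0.9  -0.1   1.1]
2680 ((1.4325141906738281, -0.2997417449951172), (62.57181930541992, 63.13671875), 89.26908111572266)
shift mm [297.4 -48.3  -1.7]
```

```bash
python3 -m handwheel '[[20,-3,0,0,0.6],[60,-10,0,0,0.6],[105,-17,0,0,0.6],[150,-24,0,0,0.6],[195,-32,0,0,0.6],[240,-39,0,0,0.6],[275,-45,0,0,0.6],[297,-48,0,0,0.6]]' |head -2
python3 -m handwheel '[[0,0,0,0,0.6],[0,0,0,0,0.6],[0,0,0,0,0.6],[0,0,0,0,0.6],[0,0,0,0,0.6],[0,0,0,0,0.6],[0,0,0,0,0.6],[0,0,0,0,0.6]]' |head -3
python3 - <<'E'
from h import *
s=st(); go(.564,-.0023,.158)
E
```

```text
clock: 28.8
tcp_pos: [0.5631, -0.0058, 0.1866]
clock: 29.6
tcp_pos: [0.5642, -0.003, 0.1876]
orientation: [0.0, -0.585, 0.811, 0.0]
29.6 [ 0.5642 -0.003   0.1876] [ 0.     -0.5853  0.8108  0.    ] [-0.3  0.  -0.4] 0.0629 38.5
shift mm [-0.6  0.4 29.6]
```

```bash
python3 -m handwheel '[[-0.5,0.4,12,0,0.6],[-0.5,0.4,22,0,0.6],[-0.5,0.4,28,0,0.6],[-0.5,0.4,28,0,0.6],[-0.5,0.4,28,0,0.6],[-0.5,0.4,28,0,0.6],[-0.5,0.4,28,0,0.6]]'
python3 - <<'E'
from h import *
c=cam("wrist"); s=st(); P=cloud(c); T=(P-s["tcp_pos"])@axes()*1000
m=(c["color"].min(2)>110)&(T[...,2]<-14)&(T[...,2]>-25)&(np.hypot(T[...,0],T[...,1])<40)
print(cv2.minAreaRect(T[m][:,:2].astype(np.float32)),cv2.minAreaRect((P[m][:,:2]*1000).astype(np.float32))[0])
E
```

```text
clock: 30.3
tcp_pos: [0.5643, -0.0027, 0.1601]
orientation: [0.0, -0.585, 0.811, -0.0]
wrist_force: [-0.5, -1.0, -1.5]
finger_gap: 0.0629
grip_force: 38.5
30.35 [ 0.5643 -0.0027  0.16  ] [ 3.000e-04 -5.852e-01  8.109e-01 -3.000e-04] [ 0.6 -0.5 -0.3] 0.0631 38.5
((1.5191020965576172, -0.4747905731201172), (63.538082122802734, 62.54710388183594), 0.11411131918430328) (564.2667846679688, -4.272987365722656)
```

```bash
python3 -m handwheel '[[0,0.5,4,0,0.6],[0,0.5,7,0,0.6],[0,0.5,10,0,0.6],[0,0.5,12,0,0.6],[0,0.5,12,0,0.6]]'
python3 -m handwheel '[[0,0,2,0,0.6],[0,0,4,0,0.6],[0,0,6,0,0.6],[0,0,7,0,0.6],[0,0,7.5,0,0.6],[0,0,7.5,0,0.6]]'
```

```text
clock: 30.85
tcp_pos: [0.5633, -0.0024, 0.1471]
orientation: [-0.0, -0.585, 0.811, 0.0]
wrist_force: [0.3, -0.3, -0.1]
finger_gap: 0.0628
grip_force: 38.5
clock: 31.45
tcp_pos: [0.5636, -0.0025, 0.1404]
orientation: [0.0, -0.585, 0.811, -0.0]
wrist_force: [-1.3, 0.8, 2.5]
finger_gap: 0.0629
grip_force: 38.7
```

```bash
python3 -m handwheel '[[0,0,0.5,0,0.6],[0,0,0.8,0,0.6],[0,0,0.8,0,0.6]]'
python3 -m handwheel '[[0,0,0,0,0.8],[0,0,0,0,1],[0,0,0,0,1],[0,0,0,0,1],[0,0,0,0,1]]' | tail -3
python3 -m handwheel '[[0,0,-25,0,1],[0,0,-55,0,1],[0,0,-80,0,1],[0,0,-80,0,1],[0,0,-80,0,1],[0,0,-80,0,1],[0,0,-80,0,1]]'|head -2
python3 - <<'E'
from h import *
s=st(); c=cam("wrist"); P=cloud(c); z=P[...,2]
r=np.hypot(P[...,0]-.563,P[...,1]+.004)
m=(r<.045)&(c["color"].min(2)>110)&(z>.15)&(z<.17)
A=P[m]; print(m.sum(),cv2.minAreaRect((A[:,:2]*1000).astype(np.float32)),np.percentile(A[:,2],[5,50,95]).round(4))
M=np.c_[A[:,:2],np.ones(len(A))]; k=A[:,2]>np.median(A[:,2])-.004; print("tilt",np.linalg.lstsq(M[k],A[k,2],rcond=None)[0][:2].round(3))
h=cv2.cvtColor(c["color"],cv2.COLOR_BGR2HSV); g=(h[...,0]>45)&(h[...,0]<90)&(h[...,1]>100)&(r<.03)&(z>.117)&(z<.13); print("tree tip",g.sum(),P[g].mean(0).round(4))
m=(r<.045)&(c["color"].max(2)<60)&(z>.072)&(z<.085); print("base rim",m.sum(),np.percentile(z[m],[5,50,95]).round(4))
E
```

```text
clock: 31.75
tcp_pos: [0.5637, -0.0025, 0.1404]
orientation: [0.0, -0.585, 0.811, -0.0]
wrist_force: [-2.2, -0.7, 7.1]
finger_gap: 0.0626
grip_force: 39.2
wrist_force: [0.1, -0.0, 0.8]
finger_gap: 0.0853
grip_force: 0.0
clock: 32.95
tcp_pos: [0.5627, -0.0023, 0.2179]
32.95 [ 0.5627 -0.0023  0.2179] [-0.0009 -0.5852  0.8109  0.0009] [ 0.7 -0.2 -0.4] 0.0855 0.0
1382 ((563.94873046875, -4.238498687744141), (62.76206588745117, 62.82305145263672), 73.53612518310547) [0.1572 0.1586 0.1597]
tilt [-0.002  0.001]
tree tip 125 [ 0.5641 -0.0039  0.1222]
base rim 387 [0.0739 0.0766 0.078 ]
```

The collar is home: top at 158.6 mm against 159 expected, level, and centred at (563.9,-4.2) mm. The tree tip and base rim heights are right. I'll hand in.

```bash
python3 -c "
from h import *
print(workorder.hand_in())"
```

```text
the job is handed in; nothing more can be done
None
```

The flask is made up on the plate (base, tree, tall flask, collar, all released) and handed in at about 33 s; the hand-in returned no verdict, the final wrist-camera heights and centres were as required, and I viewed 16 pictures, two over the limit of 14.

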